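Fit a plug-in card in the interface cage and push the cage back against its bench stop

TASK

Refit the analyser's interface cage: swing its retaining bail up and back, take the long card out of the black rack and slide it down the empty middle guides, pressing it fully home in its connector. Swing the bail down again until it is fully closed over the cards, then push the heavy cage back along the worktop until both of its back corners are against the bench stop. Leave the short card in the rack, do not tip the cage over, and leave the bottle and timer where they are.

Things in the scene. Friction and masses are not known exactly. Their poses are not given: they have to be found in the camera images.
- cage: light grey open-topped sheet-metal box, loose, 2.2 kg, on rubber feet (friction 0.6; a push off-centre turns it), 120 deep (x) x 170 wide (y) x 88 high. Origin: centre of underside; x to its back, y left. Front wall: x = -60, push at 40-70 height. Card guides at y = -54, 0, +54 on front and back walls; the outer two hold cards (pull bars 60 along x, 12 thick, top z = 116), the middle is empty
- slot (a point): inner floor under the middle guides, 10 mm above cage underside, axes as cage; a seated card's lower edge rests here. Slot 6 mm wide (y), 113 long (x), straight to 76 above this point, then flared to 16 wide and 123 long at 86 above. Over the last 10 mm the card's edge must push apart sprung contacts: it stops on them and needs a steady 5 to 10 N more to go home
- bail (a joint): retaining bail, a U of steel rod whose 178 mm crossbar (9 mm thick, along y) lies over the pull bars. 0 = closed, grows as it swings up and back about the cage's y axis, stop at 2.0 rad. Stiff hinge: stays where left, about 2 N at the crossbar moves it. Closes fully only if the card is home. From 1.4 rad on the guides are clear from above
- bail_grip (a point): middle of the black ribbed sleeve (13 mm thick, 28 mm along y) on the bail's crossbar, between middle and right-hand card; closed, at x = -15, y = -27, z = 122 mm in the cage frame. 18 mm free along y to the pull bars beneath, nothing in front, behind or just below: pinch from above, front and back, lightly (8 N), so that it turns between the fingers; a hard grip off its arc lifts the cage
- bail_hinge (a point): on the hinge axis of the bail (the axis is along the cage's y), at x = 48, y = 0, z = 96 mm in the cage's frame; the crossbar is 68 mm from it. The point turns with the bail.
- cage_back_left (a point): lower left corner of the cage's back face (80 mm left of its middle, 20 mm up), as seen from the robot.
- cage_back_right (a point): lower right corner of the cage's back face (80 mm right of its middle, 20 mm up).
- rail: the bench stop: an aluminium angle with a black rubber face, 230 mm long (y) and 28 mm high, fixed on the worktop behind the cage. Origin: middle of its front (rubber) face at the worktop; x points away from the robot, square to the face, y along it to the left. The cage is home when its back face lies against this face.
- rack: black slotted card rack, 130 x 130 mm, fixed on the worktop; origin: centre of its underside. Base 8 mm thick; two slots, 56 mm apart (y = +-28), hold the cards upright to 42 mm above the worktop; which card is in which slot varies. Behind it rises the tall analyser (front at x = 0.60 m, left side at y = 0.10 m, 0.53 m high): keep hand and wrist on the near side of it
- long_card_mid (a point): middle of the long card: dark green board 110 mm long (x), 4 thick (y), 90 high, standing upright, grey pull bar 60 long and 12 thick along the middle of its top. 106 mm high overall: this point is 53 above its lower edge, the pull bar is 29 to 53 above this point. 0.12 kg. Fits the guides either way round. Axes: x along the board, y across, z up
- short_card_mid (a point): middle of the short card: the same, but only 80 mm long, with a pull bar 30 mm long; it does not fit the guides and stays in the rack.
- reagent_bottle: white reagent bottle, 68 mm across, 166 mm high, a bystander; origin: centre of its underside.
- timer: small white lab timer lying on the worktop, 52 x 64 x 19 mm, a bystander; origin: centre of its underside.
Mind the look-alikes: they are no part of the job. Leave any yellow look-alike of the part that bears short_card_mid alone.

How it is judged:
On the way, in this order (a step that is already met when the one before it is completed fails the run):
1. the bail is swung open (value of joint bail above 1.2 rad), for 0.1 s.
2. the long card is fully home in the middle guides, with the bail still open (value of joint bail above 0.6 rad and horizontal distance between long_card_mid and slot below 0.008 m and z of long_card_mid in the frame of slot below 0.0555 m and angle between the y axis of long_card_mid and the y axis of slot, either way round below 0.06 rad), for 0.2 s.
3. the bail is fully closed over the cards (value of joint bail below 0.07 rad), for 0.2 s.
4. both back corners of the cage are against the bench stop (x of each of cage_back_left, cage_back_right in the frame of rail above -0.006 m), for 0.1 s.
At the end, for the whole second after the job is handed in: the long card stands in the middle guides with its lower edge within 2.5 mm of the inner floor, the bail is closed (under 0.07 rad), both back corners of the cage are within 6 mm of the face of the bench stop, and the cage stands flat and at rest; the short card is in the rack (all of step 4 and horizontal distance between long_card_mid and slot below 0.008 m and z of long_card_mid in the frame of slot below 0.0555 m and angle between the y axis of long_card_mid and the y axis of slot, either way round below 0.06 rad and value of joint bail below 0.07 rad and angle between cage's own z axis and vertical below 0.05 rad and height (world z) of cage below 0.006 m and linear speed of cage below 0.01 m/s and horizontal distance between short_card_mid and rack below 0.06 m); the robot touches nothing.
It fails at once if the short card is taken out of or pushed about in the rack (distance of short_card_mid from where it was at the start of the episode above 0.03 m).
It fails at once if the cage is tipped over (angle between cage's own z axis and vertical above 0.35 rad).
It fails at once if the bottle or the timer is moved (distance of any of reagent_bottle, timer from where it was at the start of the episode above 0.03 m).
It also fails if it takes over 72 s, if anything falls off the work surface, if the arm or the gripper's body presses on something with over 40 N, if the wrist force passes 120 N, or if a joint passes its speed limit or range.

ROBOT

A 7-joint arm with a two-finger parallel gripper is mounted at the origin on a cart in front of the work surface, level with it; the furniture and walls round the work are solid. World frame = base frame: x ahead of the robot, y to its left, z up, the work surface at z = 0. Lengths are in m, angles in rad, forces in N, time in s.
With the tool pointing down it reaches from about 0.425 to 0.95 m from the base axis. Payload 4.7 kg.
Tool frame: the origin (TCP) lies between the finger pads; the fingertips stand 25 mm ahead of it and the grasp point (between the pads) lies 6 mm ahead of it; x points along the fingers, z is the direction in which the jaws open and shut, and the axes are right-handed (so a half turn about x gives the same grasp; the last joint's range is limited). The gripper opens to 85 mm and grips with 20 to 120 N. Pads are 22 mm wide; open, the fingers measure 114 mm over their backs; the gripper's body (76 mm by 85 mm) begins 54 mm behind the grasp point. The pads swing forward as they close: fully open they stand 13 mm farther back than shut.
Start: joints at [1.244, 0.469, -0.049, 1.532, 0.024, 1.141, -0.082], TCP at [0.198, -0.645, 0.256] pointing down, gripper open.
Joint ranges: [-2.59, 2.59], [-0.33, 1.99], [-1.39, 1.29], [0.1, 2.45], [-1.04, 4.18], [0.21, 1.99], [-2.66, 2.66]. Speed limits (rad/s): [2.57, 2.57, 3.14, 3.14, 3.14, 3.14, 3.14].

INTERFACE

Orientations are given as a 3x3 rotation matrix whose columns are the frame's x, y, z axes.
In Python, from rig import * gives the robot as it stands. Calls block until the motion is done:
- movep(position, orientation): joint-space move of the TCP to a pose.
- move_l(position, attitude=None, feed=0.15, until_force=None): straight line of the TCP; attitude=None keeps the orientation; feed is the mean speed in m/s. With until_force (N) it stops when the force on the tool has changed by that much, and returns True; else False.
- move_joints(angles): joint-space move.
- command_gripper(opening, newtons=None): finger opening in m; newtons is the grip in N (None keeps the last); returns when the fingers have stopped.
- sleep(seconds).
- inverse_kinematics(position, orientation): joint angles nearest the present ones, or None.
- sense(): the state.
- camera(name): name is "scene" or "side" or "wrist"; returns (picture, depth): 400x640x3 uint8, red, green, blue; 400x640 float32, m along the optical axis (not along the pixel's ray), 0 where there is no reading.
- camera_params(name): a dict with "K" (3x3 intrinsics, pixels), "position" and "rotation" of the camera in the world; the wrist camera has in their place "tool_from_camera" (4x4, takes a point from camera to tool coordinates, whose origin is the TCP and whose axes are the tool frame's). Camera axes: x right, y down, z forward; pixel columns grow to the right and rows downward; lengths in m; the calibration is good to about 2 mm. A picture is of the moment at which its call begins: read the wrist's pose just before it. camera_params takes no time and is no camera call.
A pose or a line that the arm cannot do raises Unreachable and nothing moves.
- finish_job(): hands the job in, once; it reports no verdict.
The state is a dict: "time_s": time; "joint_pos": joint angles; "qd": joint speeds; "joint_efforts": joint torques, N m; "position": TCP position; "tcp_rot": TCP orientation; "wrist_force": force on the tool from outside, world axes, zero at the start; "ft_torque": the same for the moment, N m; "finger_gap": finger opening in m.
Only numpy, scipy, OpenCV 4.12 (cv2) and the standard library are available. Lean on these libraries where they do the work, as an engineer would, in place of code of your own. Each camera call takes 0.05 s, during which the arm holds its last target.

## Working session

There is one attempt and no reset: what is moved stays moved. The work goes in short steps, each a Python script; the robot and the scene stay as the last script left them, time stands still between calls to the robot, and variables do not carry over. Pictures are saved under pics/ and viewed, and the job is handed in when it is done.

```bash
ls; mkdir -p pics; python3 - <<'E'
from rig import *
import cv2,numpy as np
np.set_printoptions(precision=4,suppress=True)
for n in ["scene","side"]:
    p,d=camera(n); cv2.imwrite(f"pics/{n}0.png",p[:,:,::-1]); np.savez(f"{n}0.npz",p=p,d=d)
    print(n,camera_params(n))
print(camera_params("wrist")); s=sense(); print(s)
E
```

```text
pics
scene {'K': array([[432.8403,   0.    , 315.087 ],
       [  0.    , 432.8403, 201.6922],
       [  0.    ,   0.    ,   1.    ]]), 'position': array([-0.1029,  0.8822,  0.8962]), 'rotation': array([[-0.8031, -0.3303,  0.4959],
       [-0.5954,  0.475 , -0.648 ],
       [-0.0215, -0.8157, -0.5781]])}
side {'K': array([[464.3511,   0.    , 318.0733],
       [  0.    , 464.3511, 192.8138],
       [  0.    ,   0.    ,   1.    ]]), 'position': array([ 0.3027, -0.831 ,  1.1112]), 'rotation': array([[ 0.9517, -0.2279,  0.2059],
       [-0.3071, -0.7176,  0.6251],
       [ 0.0052, -0.6581, -0.7529]])}
{'K': array([[330.2119,   0.    , 317.7474],
       [  0.    , 330.2119, 200.5396],
       [  0.    ,   0.    ,   1.    ]]), 'tool_from_camera': array([[-0.0001, -0.3157,  0.9489, -0.117 ],
       [ 0.0005, -0.9489, -0.3157,  0.0811],
       [ 1.    ,  0.0004,  0.0003,  0.0007],
       [ 0.    ,  0.    ,  0.    ,  1.    ]])}
{'time_s': 0.1, 'joint_pos': array([ 1.2441,  0.4694, -0.0486,  1.5336,  0.0241,  1.141 , -0.0823]), 'qd': array([ 0.0015, -0.0023,  0.0001, -0.0017, -0.0009, -0.0004,  0.0015]), 'joint_efforts': array([  0.0006, -51.1515,  -0.0469, -23.8391,   0.0108,   0.0044,
         0.    ]), 'position': array([ 0.1979, -0.6448,  0.2554]), 'tcp_rot': array([[-0.0006,  0.956 ,  0.2934],
       [ 0.0017,  0.2934, -0.956 ],
       [-1.    , -0.    , -0.0018]]), 'wrist_force': array([-0.0925,  0.3292, -0.2559]), 'ft_torque': array([ 0.0262, -0.006 , -0.0424]), 'finger_gap': 0.08516613712575033}
```

View pics/scene0.png

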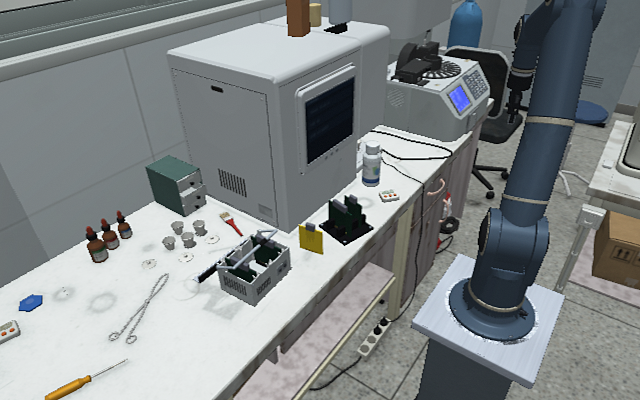

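View pics/side0.png

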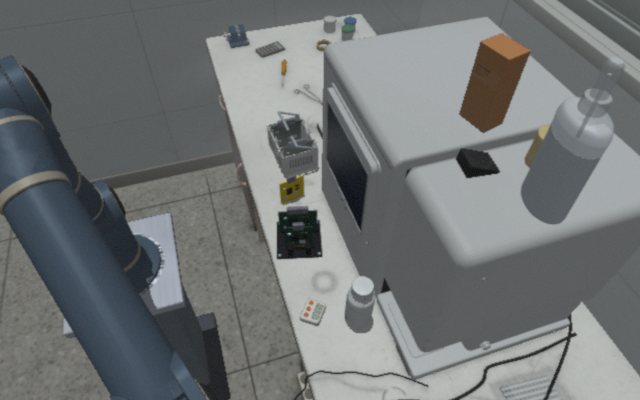

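The scene view shows the cage at about (255,268), the yellow look-alike card at (311,238), the rack at (347,225) with two green cards, and the bottle and timer at (372,165) and (389,196). Next I'll enlarge the cage and rack areas.

```bash
python3 - <<'E'
import cv2,numpy as np
a=cv2.imread("pics/scene0.png"); b=cv2.imread("pics/side0.png")
c1=cv2.resize(a[185:315,180:390],None,fx=3.8,fy=3.8,interpolation=cv2.INTER_CUBIC)
c2=cv2.resize(b[100:270,225:375],None,fx=3.5,fy=3.5,interpolation=cv2.INTER_CUBIC)
cv2.imwrite("pics/c1.png",c1);cv2.imwrite("pics/c2.png",c2)
E
```

```text
(no output)
```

View pics/c1.png

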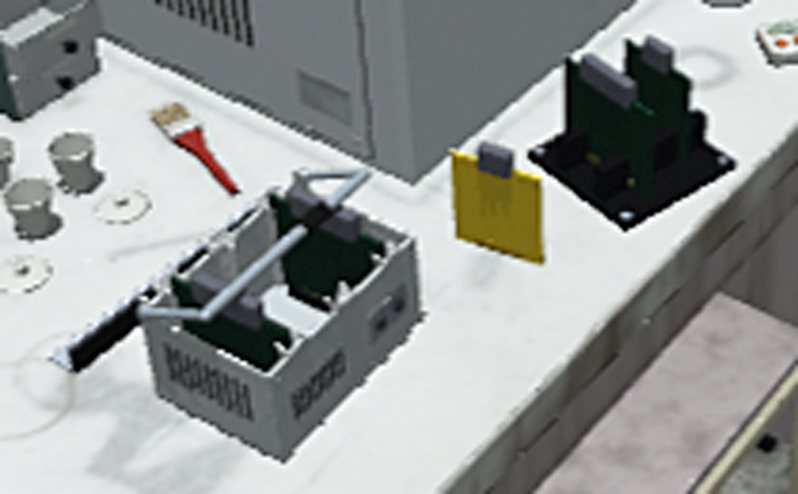

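View pics/c2.png

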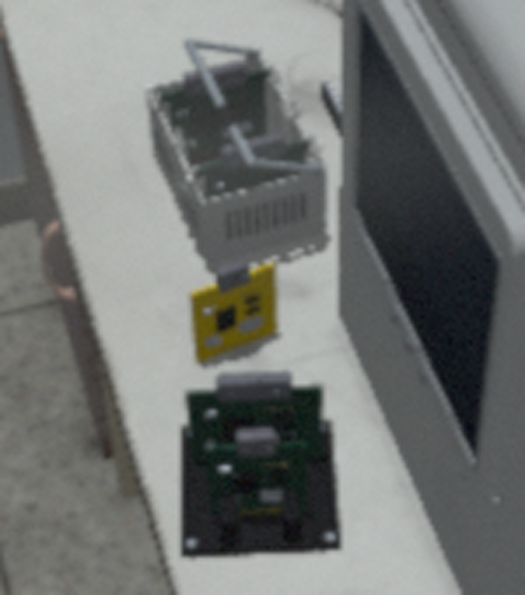

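The two candidates in the rack are both green. In the side crop, the left one at (255,385), scene (611,80), has the longer board and pull bar, so it is the long card. The right one at (257,440), scene (658,55), is short. The yellow card stands alone on the bench and stays put. Next is rough localisation from depth.

```bash
cat > h.py <<'E'
import cv2,numpy as np
np.set_printoptions(precision=4,suppress=True)
from rig import *
def cloud(d,K,R,t):
    v,u=np.mgrid[0:d.shape[0],0:d.shape[1]]
    c=np.stack([(u-K[0,2])/K[0,0]*d,(v-K[1,2])/K[1,1]*d,d],-1)
    return c@R.T+t
def wcam():
    s=sense(); P=camera_params("wrist"); T=P["tool_from_camera"]
    p,d=camera("wrist"); R=s["tcp_rot"]@T[:3,:3]; t=s["position"]+s["tcp_rot"]@T[:3,3]
    return p,d,P["K"],R,t
def rayz(uv,K,R,t,z):
    uv=np.atleast_2d(np.array(uv,float)); r=np.c_[(uv-K[[0,1],[2,2]])/K[0,0],np.ones(len(uv))]@R.T
    return t+r*((z-t[2])/r[:,2])[:,None]
def down(a):
    # tool x down; tool z (jaw axis) horizontal at angle a from world x
    z=np.array([np.cos(a),np.sin(a),0]);x=np.array([0,0,-1.]);return np.c_[x,np.cross(z,x),z]
E
python3 - <<'E'
from h import *
for n in ["scene","side"]:
    f=np.load(f"{n}0.npz"); P=camera_params(n); C=cloud(f["d"],P["K"],P["rotation"],P["position"])
    np.save(n+"C.npy",C)
    pts={"scene":{"cagefrontL":(255,305),"topFL":(252,284),"topFR":(289,247),"sleeve":(263,241),"bailL":(234,267),"bailR":(275,232),"longbar":(341,205),"shortbar":(353,199),"yellow":(311,238),"railL":(199,280),"rackcorner":(345,243),"rack2":(372,227),"bottle":(372,147),"timer":(389,196)},
     "side":{"sleeve":(290,131),"longbar":(297,210),"shortbar":(298,225),"bottle":(362,285),"timer":(313,312),"rackFL":(279,256),"rackFR":(321,256)}}[n]
    for k,(u,v) in pts.items(): print(n,k,C[v,u],f["p"][v,u])
    # cage cloud bbox
    m=(C[...,0]>.35)&(C[...,0]<.75)&(C[...,1]>0)&(C[...,1]<.45)&(C[...,2]>.02)&(C[...,2]<.2)
    Q=C[m]; print(n,np.percentile(Q,[1,50,99],axis=0))
E
```

```text
scene cagefrontL [ 0.5134  0.3551 -0.0015] [82 86 84]
scene topFL [0.5119 0.3559 0.0802] [104 111 114]
scene topFR [0.5202 0.1946 0.0866] [194 202 201]
scene sleeve [0.5597 0.2541 0.131 ] [26 26 28]
scene bailL [0.5558 0.3689 0.1263] [206 221 234]
scene bailR [0.5616 0.2025 0.1271] [102 112 122]
scene longbar [ 0.4931 -0.028   0.1123] [ 95 100 114]
scene shortbar [ 0.4821 -0.0797  0.1096] [48 50 56]
scene yellow [0.5182 0.0956 0.0524] [119 104  22]
scene railL [0.6967 0.3884 0.0126] [22 23 25]
scene rackcorner [0.4505 0.0107 0.0063] [15 16 20]
scene rack2 [ 0.4224 -0.1069  0.006 ] [21 23 24]
scene bottle [ 0.5606 -0.3254  0.1622] [140 148 152]
scene timer [ 0.4581 -0.2857  0.0138] [151 127 113]
scene [[0.4881 0.0044 0.0214]
 [0.6114 0.2049 0.0801]
 [0.7437 0.3712 0.1958]]
side sleeve [0.5655 0.256  0.1324] [56 57 57]
side longbar [ 0.5019 -0.0401  0.1071] [59 59 63]
side shortbar [ 0.4887 -0.0961  0.1139] [80 81 88]
side bottle [ 0.571  -0.3456  0.1662] [185 191 194]
side timer [ 0.465  -0.3046  0.0189] [142 149 139]
side rackFL [ 0.4265 -0.1087  0.0109] [83 89 94]
side rackFR [ 0.54   -0.1415  0.0059] [78 79 78]
side [[0.489  0.0079 0.0216]
 [0.5692 0.2156 0.0755]
 [0.6417 0.3701 0.1567]]
```

```bash
python3 - <<'E'
from h import *
R=down(np.pi/2-0.28)
for p in [(.43,-.08,.32)]:
    print(inverse_kinematics(p,R))
movep((.43,-.08,.32),R)
s=sense(); print(s["time_s"],s["joint_pos"],s["position"])
p,d,K,Rc,t=wcam(); np.savez("w1.npz",p=p,d=d,K=K,R=Rc,t=t); cv2.imwrite("pics/w1.png",p[:,:,::-1])
R2=down(0.0)
movep((.55,.27,.34),R2)
s=sense(); print(s["time_s"],s["joint_pos"],s["position"],s["wrist_force"])
p,d,K,Rc,t=wcam(); np.savez("w2.npz",p=p,d=d,K=K,R=Rc,t=t); cv2.imwrite("pics/w2.png",p[:,:,::-1])
E
```

```text
[ 0.9291  0.0762 -0.8704  1.9378  0.0637  1.1554  1.3252]
2.3 [ 0.9297  0.0768 -0.869   1.9374  0.0639  1.1554  1.3251] [ 0.4301 -0.081   0.3199]
4.2083 [ 0.0973  0.4354 -0.8744  1.5426  0.3406  1.3238 -0.8163] [0.5504 0.2691 0.3399] [ 0.194   0.2294 -0.3065]
```

View pics/w1.png

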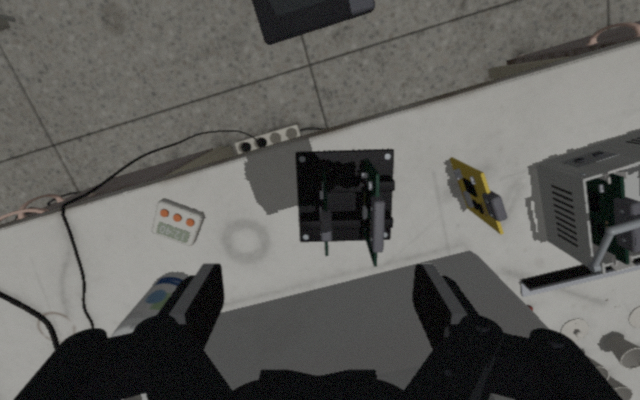

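View pics/w2.png

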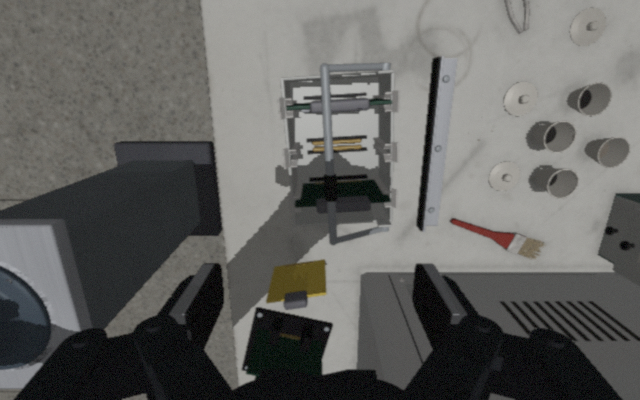

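```bash
python3 - <<'E'
from h import *
p=cv2.imread("pics/w2.png")
c=cv2.resize(p[45:255,260:470],None,fx=2.8,fy=2.8,interpolation=cv2.INTER_CUBIC);cv2.imwrite("pics/w2c.png",c)
p=cv2.imread("pics/w1.png")
c=cv2.resize(p[135:275,280:410],None,fx=4,fy=4,interpolation=cv2.INTER_CUBIC);cv2.imwrite("pics/w1c.png",c)
E
```

```text
(no output)
```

View pics/w2c.png

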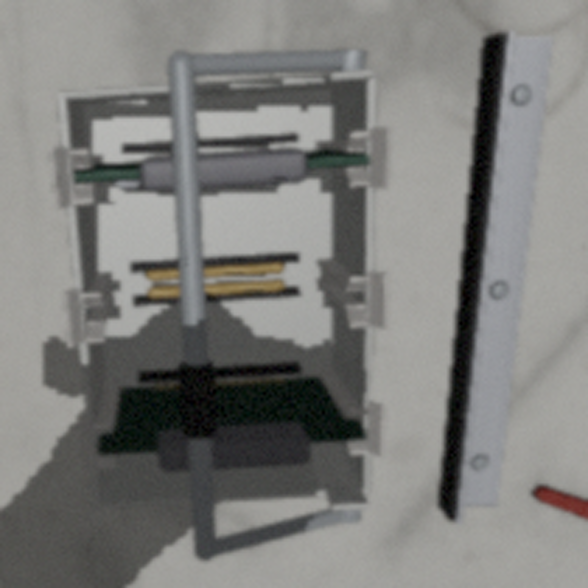

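View pics/w1c.png

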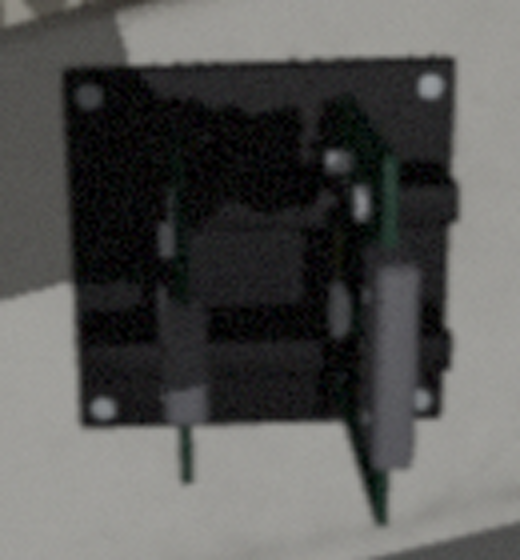

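```bash
python3 - <<'E'
from h import *
f=np.load("w2.npz"); A=(f["K"],f["R"],f["t"])
g=lambda x,y,z,o=(260,45),s=2.8:rayz((o[0]+x/s-.0,o[1]+y/s),*A,z)[0]
BL=g(373,75,.088);BR=g(366,500,.088);FL=g(60,97,.088)
print("cage",BL,BR,FL,"yaw",np.arctan2(-(BL-BR)[0],(BL-BR)[1]), np.arctan2((BL-FL)[1],(BL-FL)[0]))
print("sleeve",g(198,400,.122),g(198,365,.1285),g(198,437,.1285))
print("bar ends",g(180,58,.122),g(205,553,.122))
for z,l in ((0,[(486,35),(440,513)]),(.028,[(505,37),(463,515)])):
    a,b=[g(*q,z) for q in l]; print("rail",z,a,b,np.arctan2(-(a-b)[0],(a-b)[1]))
C=cloud(f["d"],*A)
# guides: card boards z, white guide posts px
for q in [(375,155),(378,297),(372,430),(75,175),(85,312)]: print("post",g(*q,.088))
for q in [(215,278)]: print("connector",g(*q,.02))
f=np.load("w1.npz"); A=(f["K"],f["R"],f["t"])
h=lambda x,y,z:g(x,y,z,(280,135),4.)
a=h(395,265,.114);b=h(391,467,.114);print("longbar",a,b,(a+b)/2,np.linalg.norm(a-b),np.arctan2(*(b-a)[[1,0]]))
print("rack",[h(*q,.008) for q in [(66,72),(453,60),(82,425),(440,412)]])
C=cloud(f["d"],*A); P=f["p"].astype(int)
m=(C[...,2]>.095)&(C[...,2]<.125)&(C[...,0]>.4)&(C[...,0]<.6)&(C[...,1]<0)&(C[...,1]>-.15)
n,lab,st,ce=cv2.connectedComponentsWithStats(m.astype(np.uint8))
for i in range(1,n):
    if st[i,4]>15:
        Q=C[lab==i]; r=cv2.minAreaRect((Q[:,:2]*1000).astype(np.float32)); print(st[i],r,np.median(Q[:,2]))
E
```

```text
cage [0.6292 0.3681 0.088 ] [0.6384 0.1975 0.088 ] [0.5125 0.3605 0.088 ] yaw 0.05372916264745405 0.06507271885063969
sleeve [0.5642 0.2522 0.122 ] [0.5638 0.2674 0.1285] [0.5641 0.2397 0.1285]
bar ends [0.5568 0.3718 0.122 ] [0.5678 0.1888 0.122 ]
rail 0 [0.6981 0.3895 0.    ] [0.6994 0.1537 0.    ] 0.005547015262615714
rail 0.028 [0.6972 0.3863 0.028 ] [0.7019 0.1646 0.028 ] 0.021167431379049667
post [0.632  0.3396 0.088 ]
post [0.6371 0.2852 0.088 ]
post [0.6387 0.2292 0.088 ]
post [0.5172 0.3323 0.088 ]
post [0.5196 0.2792 0.088 ]
connector [0.5756 0.2824 0.02  ]
longbar [ 0.4736 -0.0287  0.114 ] [ 0.5297 -0.0425  0.114 ] [ 0.5017 -0.0356  0.114 ] 0.05782185073865752 -0.24236002686176045
rack [array([ 0.4185, -0.1071,  0.008 ]), array([0.4497, 0.0151, 0.008 ]), array([ 0.5409, -0.1393,  0.008 ]), array([ 0.5714, -0.0156,  0.008 ])]
[370 174  15  92 865] ((502.1242980957031, -35.73130798339844), (12.98211669921875, 108.81280517578125), 76.12226867675781) 0.11220949140355263
[320 189  12  67 466] ((488.3622131347656, -89.75853729248047), (11.863279342651367, 79.43557739257812), 74.54251861572266) 0.11168170004486816
```

Measured: cage centre is about (.577, .280) with yaw .06, the sleeve is at (.564, .252, .122), the rail face is at x≈.699, and the long card's pull bar is at (.502,-.036) with yaw -.24. Starting the bail grasp.

```bash
cat >> h.py <<'E'
YAW=.06
CC=np.array([.5773,.280,0])
def cw(p,yaw=YAW,c=CC):
    a=np.cos(yaw);b=np.sin(yaw);return c+np.array([a*p[0]-b*p[1],b*p[0]+a*p[1],p[2]])
def bailp(th):
    ph=np.arctan2(26,-63)-th
    return np.array([.048+.0682*np.cos(ph),-.027,.096+.0682*np.sin(ph)])
E
python3 - <<'E'
from h import *
R=down(YAW); s0=bailp(0)
command_gripper(.05,20)
p=cw(s0)+[0,0,.007]
movep(p+[0,0,.06],R)
print(move_l(p,feed=.12,until_force=6), sense()["position"],p)
q,d,K,Rc,t=wcam(); cv2.imwrite("pics/w3.png",q[:,:,::-1])
command_gripper(0.0,8)
s=sense();print(s["time_s"],s["finger_gap"],s["wrist_force"],s["position"])
q,d,K,Rc,t=wcam(); cv2.imwrite("pics/w4.png",q[:,:,::-1])
E
```

```text
False [0.5643 0.2528 0.1299] [0.5639 0.2521 0.129 ]
6.475 0.011762124295575443 [-2.0595 -0.6231  2.9305] [0.5635 0.2522 0.1294]
```

View pics/w4.png

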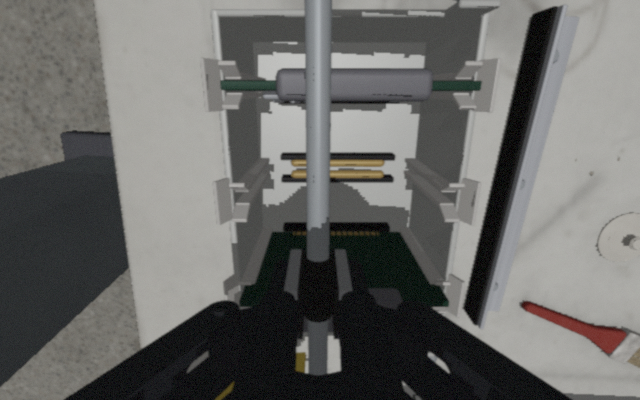

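The fingers hold the sleeve at (318,285) and the crossbar stands square to the jaws. I'll swing it along its arc and watch the force.

```bash
python3 - <<'E'
from h import *
off=sense()["position"]-cw(bailp(0))
for th in np.arange(.15,1.76,.15).tolist()+[1.75]:
    move_l(cw(bailp(th))+off,feed=.06)
    s=sense(); print(round(th,2),s["position"],s["wrist_force"],s["finger_gap"],s["time_s"])
    if np.linalg.norm(s["wrist_force"])>18: print("STOP");break
p,d=camera("scene");cv2.imwrite("pics/s1.png",cv2.resize(p[185:315,180:390,::-1],None,fx=3.8,fy=3.8))
E
```

```text
0.15 [0.5683 0.2525 0.1389] [-0.7118 -1.0159  1.1524] 0.01236861688032276 6.85
0.3 [0.5741 0.2529 0.1473] [-2.0835 -0.4172  0.8658] 0.012344091882694813 7.1667
0.45 [0.5811 0.2533 0.155 ] [-4.3161 -1.4811  3.5706] 0.012337116321135398 7.4833
0.6 [0.5889 0.2538 0.1616] [-6.453  -3.0739  6.48  ] 0.012297004406441976 7.8
0.75 [0.5985 0.2544 0.1669] [-4.8223 -1.1678  6.585 ] 0.012006255675920837 8.1167
0.9 [0.6087 0.2551 0.1702] [-2.9214 -1.3131  5.6839] 0.012138837710058798 8.4333
1.05 [0.6189 0.2557 0.1719] [-1.597  -0.5724  6.1531] 0.012398492825082439 8.75
1.2 [0.6287 0.2563 0.1717] [1.0715 0.5647 3.3813] 0.012142910362067065 9.0667
1.35 [0.6385 0.2569 0.1703] [-0.5622  1.0291  2.3274] 0.012204767144850562 9.3833
1.5 [0.6481 0.2575 0.1674] [-0.584   0.7786 -0.0017] 0.012020951312759117 9.7
1.65 [0.6577 0.258  0.1637] [-0.2188  1.0583 -0.6078] 0.012278355272030445 10.0167
1.75 [0.6636 0.2584 0.1605] [-0.1566  2.3858  0.4396] 0.012210859085901766 10.2833
```

View pics/s1.png

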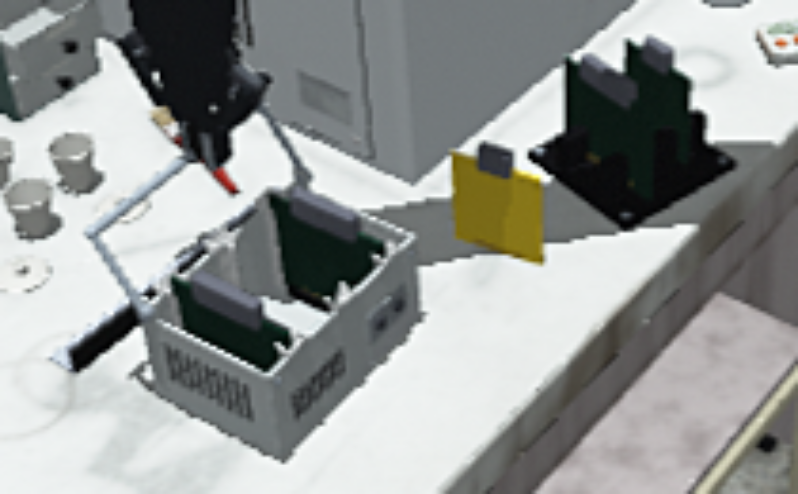

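```bash
python3 - <<'E'
from h import *
command_gripper(.045,20)
s=sense(); move_l(s["position"]+[0,0,.12],feed=.25)
R=down(np.pi/2+YAW)
movep((.50,.28,.30),R)
p,d,K,Rc,t=wcam(); np.savez("w5.npz",p=p,d=d,K=K,R=Rc,t=t); cv2.imwrite("pics/w5.png",p[:,:,::-1])
s=sense(); print(s["time_s"],s["position"],s["joint_pos"])
E
```

```text
12.5917 [0.5006 0.2794 0.2993] [ 0.2844  0.5548 -1.2492  1.6807  0.5431  1.3098  0.5609]
```

View pics/w5.png

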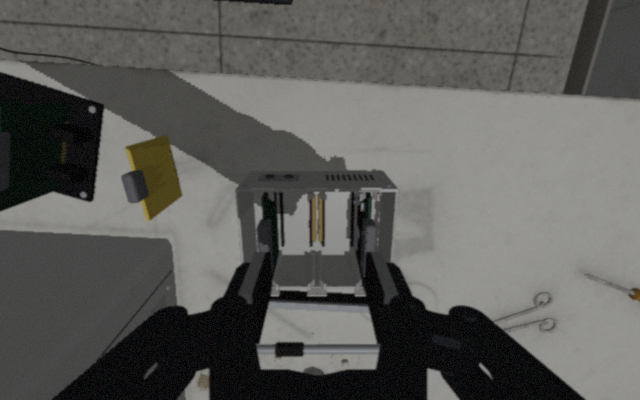

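```bash
python3 - <<'E'
import cv2
p=cv2.imread("pics/w5.png")
cv2.imwrite("pics/w5c.png",cv2.resize(p[160:310,225:405],None,fx=4,fy=4,interpolation=cv2.INTER_CUBIC))
E
```

```text
(no output)
```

View pics/w5c.png

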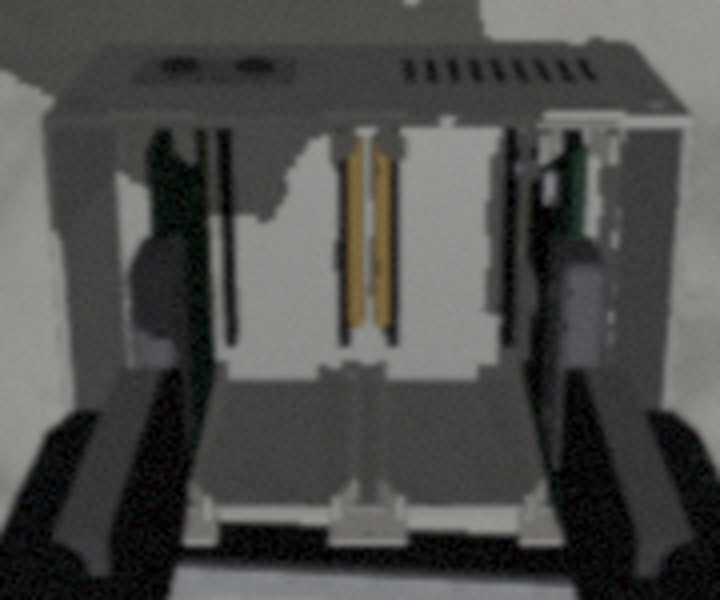

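```bash
python3 - <<'E'
from h import *
f=np.load("w5.npz"); A=(f["K"],f["R"],f["t"])
g=lambda x,y,z:rayz((225+x/4,160+y/4),*A,z)[0]
a,b=g(690,120,.088),g(45,118,.088);print("front L,R",a,b,(a+b)/2,np.linalg.norm(a-b),np.arctan2(-(a-b)[0],(a-b)[1]))
for z in(.012,.02):
    a,b=g(367,145,z),g(369,325,z);print("conn",z,a,b,(a+b)/2,np.arctan2(*(b-a)[[1,0]]))
print("back post mid",g(368,520,.096),"L",g(541,520,.096),"R",g(200,520,.096))
print("pred slot",cw((0,0,0)),"back",cw((.06,0,0)),"frontmid",cw((-.06,0,0)))
E
```

```text
front L,R [0.5119 0.362  0.088 ] [0.5212 0.1953 0.088 ] [0.5166 0.2786 0.088 ] 0.16695084087628806 0.05556500524039225
conn 0.012 [0.5475 0.28   0.012 ] [0.6107 0.2843 0.012 ] [0.5791 0.2822 0.012 ] 0.06820459074563377
conn 0.02 [0.545  0.2799 0.02  ] [0.607  0.2841 0.02  ] [0.576 0.282 0.02 ] 0.06820459074563391
back post mid [0.6311 0.2854 0.096 ] L [0.6282 0.3338 0.096 ] R [0.6339 0.2384 0.096 ]
pred slot [0.5773 0.28   0.    ] back [0.6372 0.2836 0.    ] frontmid [0.5174 0.2764 0.    ]
```

```bash
python3 - <<'E'
from h import *
R=down(np.pi/2-.245)
command_gripper(.042,20)
movep((.502,-.036,.24),R)
p,d,K,Rc,t=wcam(); np.savez("w6.npz",p=p,d=d,K=K,R=Rc,t=t); cv2.imwrite("pics/w6.png",p[:,:,::-1])
s=sense(); print(s["time_s"],s["position"],s["joint_pos"])
E
```

```text
14.0833 [ 0.5024 -0.0342  0.2406] [ 0.9509  0.4878 -1.2611  1.9064  0.516   1.1295  0.8194]
```

View pics/w6.png

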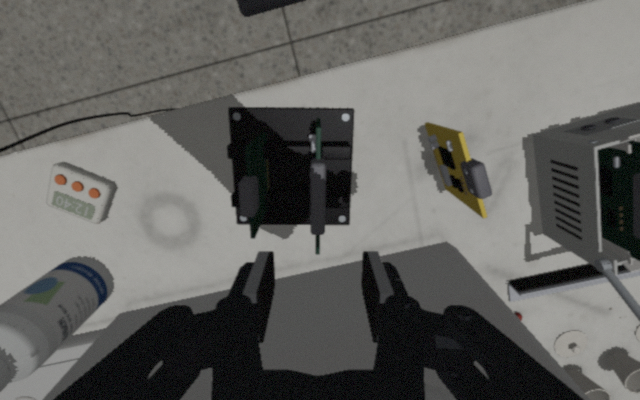

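The bar at column 317, rows 160–234, lies midway between the fingers. It is the longer of the two, since the short card's bar at (249,197) is about half that length. Grasping and lifting it.

```bash
python3 - <<'E'
from h import *
f=np.load("w6.npz"); A=(f["K"],f["R"],f["t"])
p=f["p"].astype(int); 
a,b=rayz([(318,161),(317,234)],*A,.114); m=(a+b)/2; print(a,b,m,np.linalg.norm(a-b),np.arctan2(*(b-a)[[1,0]]))
R=down(np.pi/2-.245)
x,y=.502,-.0355
if abs(m[0]-x)>.005 or abs(m[1]-y)>.005: print("disagree"); raise SystemExit
x,y=(m[0]+x)/2,(m[1]+y)/2
print(move_l((x,y,.109),attitude=R,feed=.1,until_force=6))
s=sense();print(s["position"],s["wrist_force"])
command_gripper(0,60)
s=sense();print(s["finger_gap"],s["wrist_force"],s["time_s"])
print(move_l((x,y,.26),feed=.12,until_force=12))
s=sense();print(s["finger_gap"],s["wrist_force"],s["position"],s["time_s"])
p,d,K,Rc,t=wcam(); np.savez("w7.npz",p=p,d=d,K=K,R=Rc,t=t); cv2.imwrite("pics/w7.png",p[:,:,::-1])
E
```

```text
[ 0.4725 -0.0274  0.114 ] [ 0.53   -0.0424  0.114 ] [ 0.5012 -0.0349  0.114 ] 0.059472705607585226 -0.25569450016608253
False
[ 0.5021 -0.0351  0.1096] [-0.2359  0.3193  0.0705]
0.010958623322394948 [ 0.4296 -0.0374  4.0857] 15.9167
False
0.010903868276286748 [-1.1129  0.2181 -0.9646] [ 0.5012 -0.0354  0.2593] 17.325
```

View pics/w7.png

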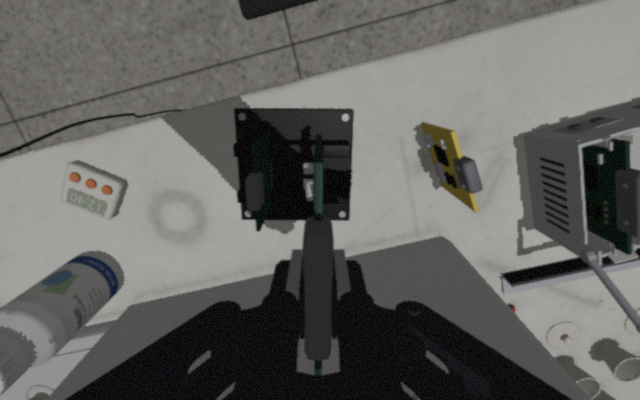

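```bash
python3 - <<'E'
from h import *
R=down(np.pi/2+YAW)
movep((.46,.16,.26),R)
movep((.5770,.2815,.235),R)
s=sense(); print(s["time_s"],s["position"],s["joint_pos"],s["wrist_force"])
p,d,K,Rc,t=wcam(); np.savez("w8.npz",p=p,d=d,K=K,R=Rc,t=t); cv2.imwrite("pics/w8.png",p[:,:,::-1])
p,d=camera("scene");cv2.imwrite("pics/s2.png",cv2.resize(p[165:315,180:390,::-1],None,fx=3.8,fy=3.8))
E
```

```text
18.9083 [0.5776 0.2798 0.2342] [ 0.1724  0.6667 -1.069   1.6005  0.6089  1.2462  0.6194] [ 0.5866 -0.4211 -0.1294]
```

View pics/w8.png

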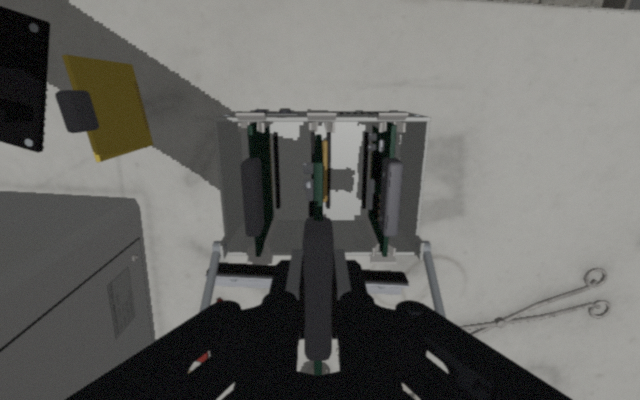

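View pics/s2.png

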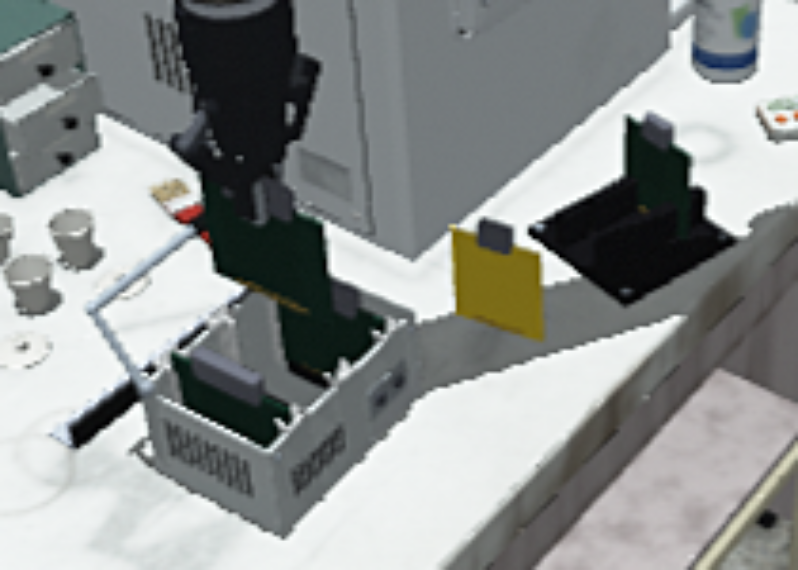

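```bash
python3 - <<'E'
import cv2
p=cv2.imread("pics/w8.png")
cv2.imwrite("pics/w8c.png",cv2.resize(p[100:230,210:435],None,fx=3.5,fy=3.5,interpolation=cv2.INTER_CUBIC))
E
```

```text
(no output)
```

View pics/w8c.png

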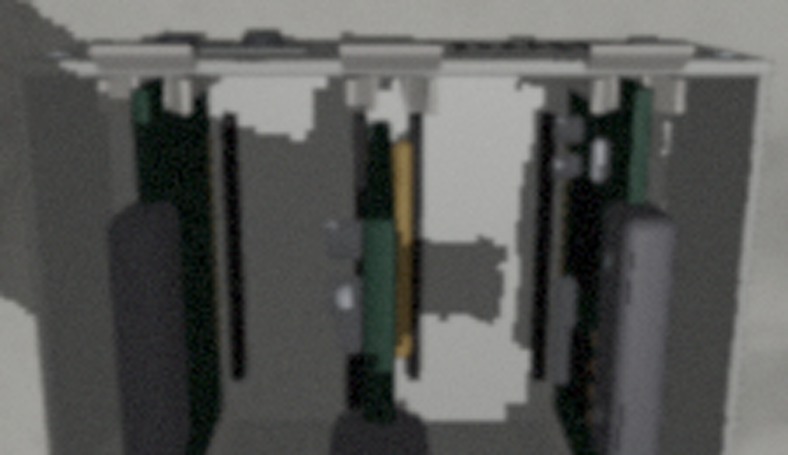

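```bash
python3 - <<'E'
from h import *
f=np.load("w8.npz"); A=(f["K"],f["R"],f["t"])
g=lambda x,y,z:rayz((210+x/3.5,100+y/3.5),*A,z)[0]
for x in (144,390.5,641): print(g(x,45,.096))
L,M,Rr=[g(x,45,.096) for x in(641,390.5,144)]
print("yaw",np.arctan2(-(L-Rr)[0],(L-Rr)[1]))
print("gap mid",g(389,95,.088))
c=g(403,250,.02);print("conn left strip",c)
s=sense();print(s["position"],s["tcp_rot"], s["time_s"])
print("board bottom front",g(378,128,s["position"][2]-.1016), "pred", s["position"]+s["tcp_rot"]@[.1016,.055,0])
print("card axis dir",s["tcp_rot"][:,1], np.arctan2(-s["tcp_rot"][1,1],-s["tcp_rot"][0,1]))
E
```

```text
[0.5153 0.2254 0.096 ]
[0.5122 0.278  0.096 ]
[0.5091 0.3315 0.096 ]
yaw 0.05808364724764917
gap mid [0.5235 0.2785 0.088 ]
conn left strip [0.5745 0.2863 0.02  ]
[0.5774 0.2793 0.2351] [[ 0.0002 -0.9984 -0.0573]
 [-0.0012 -0.0573  0.9984]
 [-1.     -0.0001 -0.0012]] 19.0083
board bottom front [0.5252 0.2761 0.1335] pred [0.5226 0.2761 0.1335]
card axis dir [-0.9984 -0.0573 -0.0001] 0.057339564402513185
```

```bash
python3 - <<'E'
from h import *
R=down(np.pi/2+.058)
move_l((.5765,.2815,.210),attitude=R,feed=.1); sleep(.2)
s=sense(); e=np.array([.5765,.2815,.210])-s["position"]; print(e,s["time_s"])
tgt=np.array([.5765,.2815,0])+[e[0],e[1],0]
for z in (.19,.17,.15,.128):
    h=move_l(tgt+[0,0,z],feed=.08,until_force=10); s=sense(); print(z,h,s["position"],s["wrist_force"],s["ft_torque"],s["time_s"])
    if h: break
E
```

```text
[-0.0001 -0.0003 -0.0005] 19.6083
0.19 False [0.5761 0.281  0.1892] [ 0.3731  0.3052 -0.9286] [-0.0054 -0.0059  0.0304] 20.0083
0.17 False [0.5762 0.2811 0.1692] [ 0.7629  0.7012 -1.3964] [0.0825 0.076  0.0291] 20.4083
0.15 False [0.5763 0.2812 0.1493] [-1.0992  0.4829 -1.3544] [0.2437 0.2807 0.0692] 20.8083
0.128 False [0.5763 0.2812 0.1272] [-0.5243  1.6317 -2.4675] [0.3935 0.3346 0.0403] 21.2333
```

The card is in the guides with low side forces. Pressing it home.

```bash
python3 - <<'E'
from h import *
s=sense(); x,y=.5764,.2812
for z in (.122,.119,.116,.113,.111,.109,.107,.105):
    h=move_l((x,y,z),feed=.03); s=sense(); print(z,s["position"],s["wrist_force"],s["finger_gap"],s["time_s"])
    if s["wrist_force"][2]>25: break
sleep(.3);s=sense();print(s["position"],s["wrist_force"])
p,d=camera("scene");cv2.imwrite("pics/s3.png",cv2.resize(p[185:315,180:390,::-1],None,fx=3.8,fy=3.8))
E
```

```text
0.122 [0.5762 0.2813 0.1219] [-2.1989  1.1368 -1.8589] 0.010873973296141476 21.5833
0.119 [0.5762 0.282  0.1202] [-3.4814  0.2827  5.5495] 0.011032258809344036 21.8333
0.116 [0.5762 0.2819 0.1172] [-3.1291  0.2842  5.8046] 0.01099008876425321 22.0833
0.113 [0.5762 0.2819 0.114 ] [-4.8396  0.8494  5.0875] 0.010982753608369563 22.3333
0.111 [0.5762 0.2819 0.112 ] [-4.7257  0.4995  4.8708] 0.010618753332421765 22.5833
0.109 [0.5762 0.2821 0.1115] [-5.8276 -1.115  12.2463] 0.010997994533802262 22.8333
0.107 [0.5762 0.2824 0.1114] [-8.3763 -3.2699 22.5116] 0.011061584637909398 23.0833
0.105 [0.5762 0.2827 0.1114] [-10.9754  -5.2249  33.8992] 0.011172978135570983 23.3333
[0.5762 0.2827 0.1114] [-12.2881  -6.3448  33.193 ]
```

View pics/s3.png

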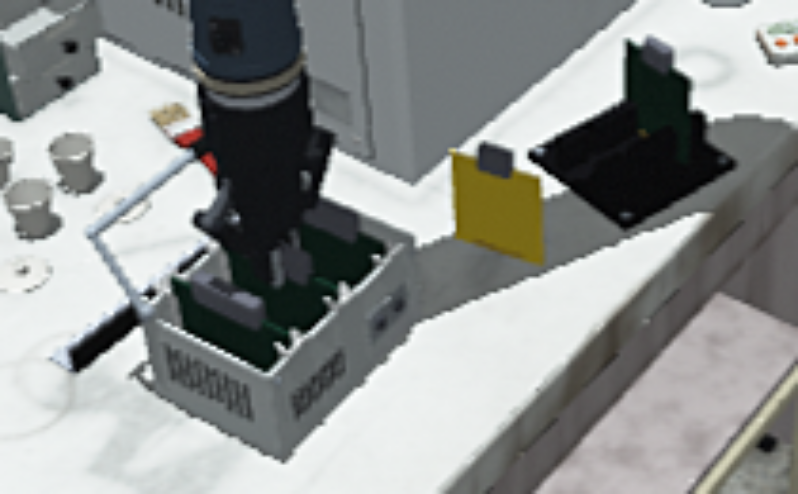

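```bash
python3 - <<'E'
from h import *
move_l((.5762,.2815,.1105),feed=.03); print(sense()["wrist_force"])
command_gripper(.03,20)
move_l((.5762,.2815,.26),feed=.2)
print(sense()["wrist_force"])
R=down(.058)
p=np.array([.6634,.2584,.26])
movep(p,R)
s=sense();print(s["time_s"],s["position"])
q,d,K,Rc,t=wcam(); np.savez("w9.npz",p=q,d=d,K=K,R=Rc,t=t); cv2.imwrite("pics/w9.png",q[:,:,::-1])
E
```

```text
[-5.3374 -0.7622  8.8937]
[-0.7492  0.8416 -0.7504]
26.425 [0.6628 0.2585 0.259 ]
```

View pics/w9.png

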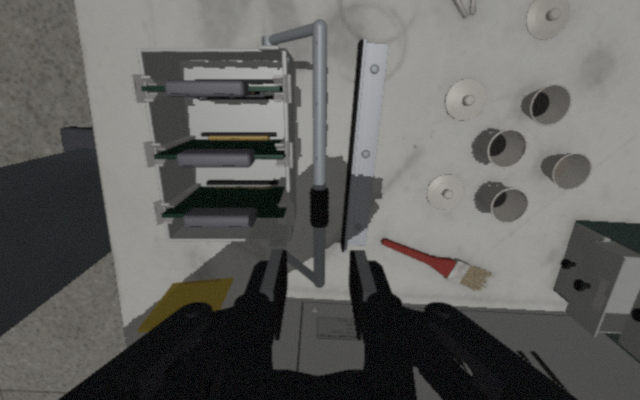

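The middle card sits level with its neighbours, with the three bars at rows 88, 158 and 217. The open bail's sleeve is at (319,206), in line with the fingers. Gripping it and swinging it closed.

```bash
python3 - <<'E'
from h import *
f=np.load("w9.npz"); A=(f["K"],f["R"],f["t"]); sl=rayz((319,206.5),*A,.153)[0]; print("sleeve",sl)
off=np.array([-.0004,0.0002,.0074])
p=cw(bailp(1.75))+off; print(p)
if abs(sl[1]-p[1])>.007 or abs(sl[0]-p[0])>.006: print("disagree"); raise SystemExit
command_gripper(.04,20)
print(move_l(p,feed=.12,until_force=8)); s=sense(); print(s["position"],s["wrist_force"])
command_gripper(0,8); s=sense(); print(s["finger_gap"],s["wrist_force"],s["time_s"])
for th in np.arange(1.6,-.01,-.15).tolist()+[0.0]:
    th=max(th,0)
    move_l(cw(bailp(th))+off,feed=.06)
    s=sense(); print(round(th,2),s["position"],s["wrist_force"],s["finger_gap"],s["time_s"])
    if np.linalg.norm(s["wrist_force"])>20: print("STOP");break
p,d=camera("scene");cv2.imwrite("pics/s4.png",cv2.resize(p[185:315,180:390,::-1],None,fx=3.8,fy=3.8))
E
```

```text
sleeve [0.6637 0.2603 0.153 ]
[0.6632 0.2583 0.1608]
False
[0.6637 0.2588 0.1618] [ 0.3582  0.5371 -0.3345]
0.012150289241579432 [ 0.2025 -0.3731  3.3619] 28.0583
1.6 [0.6556 0.2581 0.1672] [3.5261 0.4553 5.7102] 0.012088944571642841 28.375
1.45 [0.6469 0.2576 0.1717] [ 4.5058 -0.111   9.027 ] 0.012018654112937574 28.6917
1.3 [0.636  0.257  0.1733] [ 3.0825 -1.0214  9.2554] 0.0121895251956682 29.0083
1.15 [0.625  0.2564 0.1732] [ 0.7885 -0.363   8.2768] 0.012224357113303315 29.325
1.0 [0.6141 0.2557 0.1715] [ 0.5998 -0.5893  6.9864] 0.012210681911095075 29.6417
0.85 [0.6037 0.2551 0.1681] [-0.5862  0.3145  6.182 ] 0.012160048225698262 29.9583
0.7 [0.5942 0.2545 0.1635] [-1.5069  0.5768  3.9052] 0.012380770583132 30.275
0.55 [0.5859 0.2539 0.1581] [-0.2816  1.9605  1.4591] 0.012000643455128128 30.5917
0.4 [0.5782 0.2534 0.1514] [0.3299 2.0558 0.1315] 0.011936384979046283 30.9083
0.25 [0.5715 0.253  0.1438] [ 0.9888  3.1093 -1.0402] 0.012072548290266634 31.225
0.1 [0.5663 0.2526 0.1354] [0.7174 2.3012 0.2014] 0.012031274558650332 31.5417
0.0 [0.5633 0.2524 0.1292] [ 1.1904  3.3864 -0.5837] 0.012110689780964558 31.8083
```

View pics/s4.png

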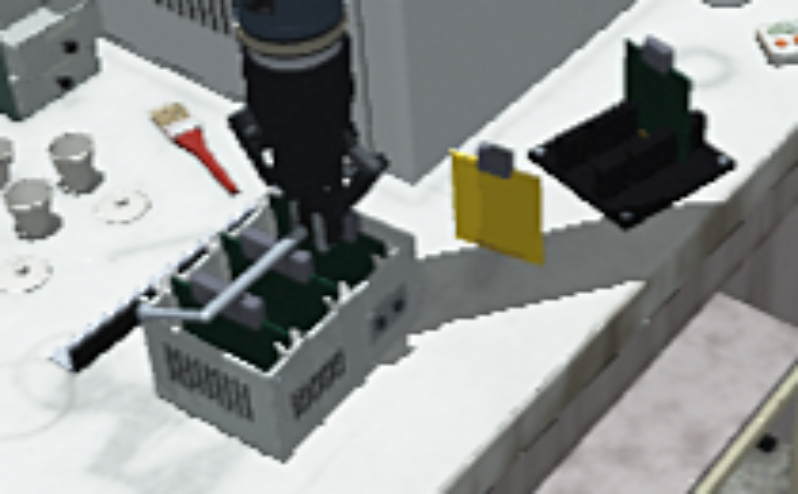

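```bash
python3 - <<'E'
from h import *
s=sense(); p=s["position"]
for dz in (.002,.004,.006,.008):
    move_l(p-[0,0,dz],feed=.03); s=sense(); print(dz,s["position"],s["wrist_force"])
    if s["wrist_force"][2]>10: break
command_gripper(.035,20)
move_l(p+[0,0,.06],feed=.2)
command_gripper(0,20)
# press on sleeve from above: sleeve top z~.1285; shut tip = TCP-.025
h=move_l((.5635,.2522,.145),feed=.06,until_force=10); print("press",h,sense()["position"],sense()["wrist_force"],sense()["finger_gap"])
s=sense(); move_l((p[0],p[1],.26),feed=.25); 
s=sense();print(s["time_s"],s["position"])
movep((.50,.27,.33),down(.058))
q,d,K,Rc,t=wcam(); np.savez("w10.npz",p=q,d=d,K=K,R=Rc,t=t); cv2.imwrite("pics/w10.png",q[:,:,::-1])
cv2.imwrite("pics/w10c.png",cv2.resize(q[40:260,300:540,::-1],None,fx=2.7,fy=2.7,interpolation=cv2.INTER_CUBIC))
E
```

```text
0.002 [0.5626 0.2523 0.1271] [-3.1189  2.1043  2.4587]
0.004 [0.5622 0.2523 0.1259] [-5.4576 -0.2118  9.0081]
0.006 [0.5623 0.2524 0.1257] [-8.5893 -2.23   19.4146]
press True [0.5632 0.252  0.1534] [-1.589  -0.8817  7.1249] 0.00012503522590733983
35.0417 [0.5632 0.2521 0.2594]
```

View pics/w10c.png

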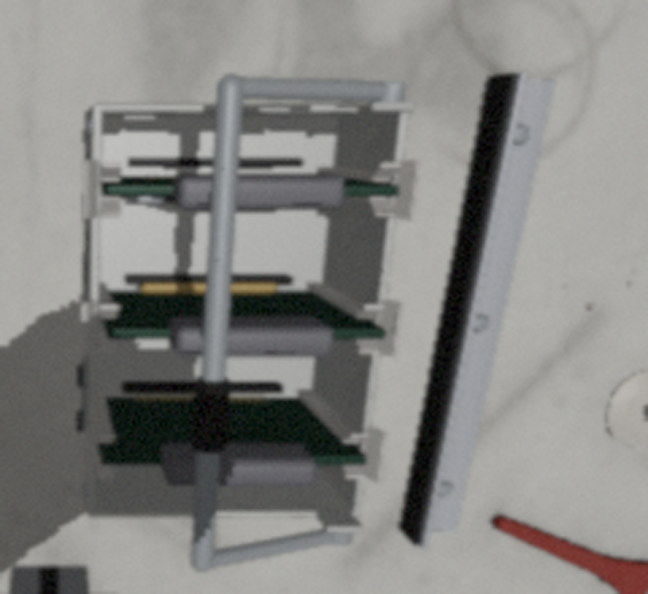

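```bash
python3 - <<'E'
from h import *
f=np.load("w10.npz"); A=(f["K"],f["R"],f["t"])
g=lambda x,y,z:rayz((300+x/2.7,40+y/2.7),*A,z)[0]
BL,BR,FL=g(408,105,.088),g(360,525,.088),g(90,105,.088)
print(BL,BR,FL,np.arctan2(-(BL-BR)[0],(BL-BR)[1]))
print("bar",g(231,85,.122),g(203,565,.122),"sleeve",g(210,415,.122))
for z,l in ((0,[(490,75),(402,527)]),(.028,[(517,75),(422,545)])):
    a,b=[g(*q,z) for q in l]; print("rail",z,a,b,np.arctan2(-(a-b)[0],(a-b)[1]))
print([ (a,inverse_kinematics((.44,.28,.08),down(.03)) is not None) for a in (0,)])
E
```

```text
[0.6296 0.3691 0.088 ] [0.6408 0.1967 0.088 ] [0.5099 0.362  0.088 ] 0.06522847008222253
bar [0.5558 0.3701 0.122 ] [0.5669 0.19   0.122 ] sleeve [0.5623 0.2531 0.122 ]
rail 0 [0.6981 0.3891 0.    ] [0.6997 0.1592 0.    ] 0.006688252285814098
rail 0.028 [0.6971 0.3873 0.028 ] [0.699  0.1618 0.028 ] 0.00826232244078641
[(0, True)]
```

Bail closed: the fingertip press met the sleeve at z=.1284, against a nominal top of .1285. The cage is still at yaw .06 and the rail face is at x≈.698. Now I'll push, using two open, tilted fingers on the front wall so I can steer.

```bash
cat >> h.py <<'E'
def tilt(yaw,t=np.radians(20)):
    s,c=np.sin(t),np.cos(t); R0=np.array([[s,-c,0],[0,0,1],[-c,-s,0]])
    a,b=np.cos(yaw),np.sin(yaw); return np.array([[a,-b,0],[b,a,0],[0,0,1]])@R0
E
python3 - <<'E'
from h import *
print(np.linalg.det(tilt(.06)))
command_gripper(.06,20)
movep((.455,.277,.19),tilt(.06))
move_l((.455,.277,.066),feed=.15)
s=sense();print(s["time_s"],s["position"],s["joint_pos"],s["wrist_force"])
h=move_l((.515,.281,.066),feed=.04,until_force=5); s=sense(); print(h,s["position"],s["wrist_force"],s["ft_torque"],s["time_s"])
p,d=camera("scene");cv2.imwrite("pics/s5.png",cv2.resize(p[185:315,180:390,::-1],None,fx=3.8,fy=3.8))
E
```

```text
1.0
38.0333 [0.4556 0.2776 0.0667] [-0.1358  0.542  -0.7483  2.1933  1.2401  0.6175 -0.2098] [ 0.3486  0.2516 -0.0092]
True [0.4995 0.2798 0.0652] [-1.4713  0.2211 -0.0903] [-0.0171  0.3649  0.0025] 39.0917
```

View pics/s5.png

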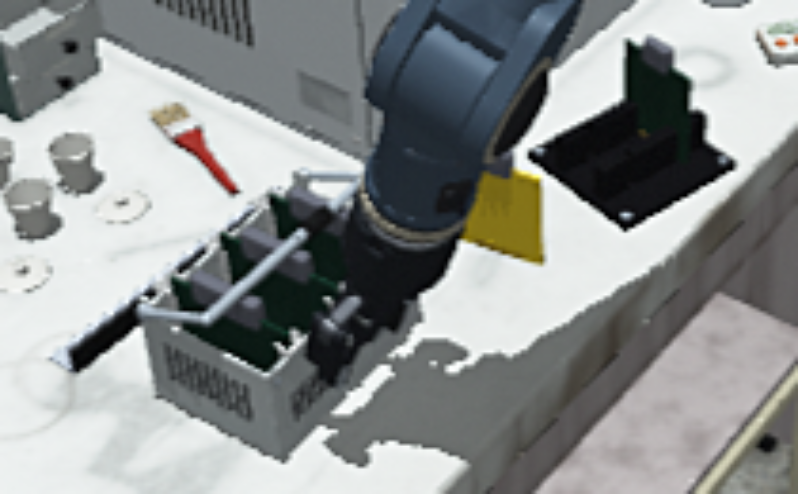

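```bash
python3 - <<'E'
from h import *
x0,y0=.4995,.2795
for k in (.2,.4,.6,.8,.93):
    x=x0+.003+.058*k; y=y0+.003*k; yaw=.06-.053*k
    move_l((x,y,.066),attitude=tilt(yaw),feed=.05); s=sense(); print(k,s["position"],s["wrist_force"],s["ft_torque"],s["time_s"])
    if np.linalg.norm(s["wrist_force"])>45: print("STOP");break
p,d=camera("scene");cv2.imwrite("pics/s6.png",cv2.resize(p[185:315,180:390,::-1],None,fx=3.8,fy=3.8))
E
```

```text
0.2 [0.5104 0.2809 0.0646] [-9.897   0.2943  2.2749] [0.1044 1.9452 0.1185] 39.5917
0.4 [0.5219 0.2821 0.0645] [-8.2912  1.0713 -0.7327] [0.2814 1.9431 0.2015] 39.975
0.6 [0.5334 0.2829 0.0644] [-8.4404  2.0442 -0.4178] [0.4227 1.9368 0.3279] 40.3583
0.8 [0.545  0.2837 0.0645] [-8.1454  1.9933 -0.8836] [0.4326 2.     0.2855] 40.7417
0.93 [0.5521 0.2843 0.0644] [-9.7879  1.5921  0.1041] [0.4082 2.1157 0.3094] 41.0417
```

View pics/s6.png

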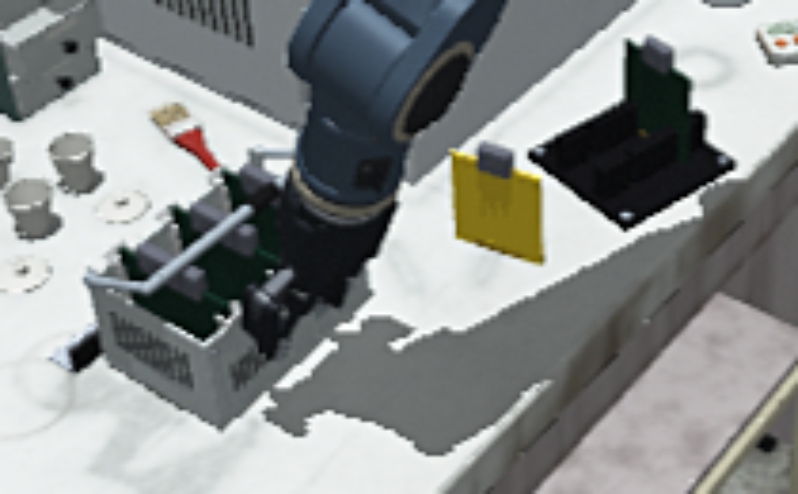

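```bash
python3 - <<'E'
from h import *
s=sense();y=s["position"][1]-.001
for x in (.555,.557,.559,.561,.563,.565,.567,.569,.571):
    move_l((x,y,.066),attitude=tilt(.007),feed=.03); s=sense(); print(x,s["position"],s["wrist_force"],s["ft_torque"],s["time_s"])
    if -s["wrist_force"][0]>28: print("STOP");break
sleep(.3);s=sense();print(s["position"],s["wrist_force"])
E
```

```text
0.555 [0.552  0.2844 0.0646] [-6.5907  1.893  -1.5067] [0.2672 1.8129 0.4067] 41.3417
0.557 [0.5528 0.2846 0.0645] [-10.5178   0.0971   1.2931] [0.1303 2.3402 0.2378] 41.5917
0.559 [0.5542 0.2847 0.0644] [-11.8914   0.9132   3.4826] [0.1335 2.5685 0.2128] 41.8417
0.561 [0.556  0.2848 0.0645] [-12.907    0.9244   3.5471] [0.1326 2.6286 0.1104] 42.0917
0.563 [0.558  0.2849 0.0645] [-13.6072   1.1015   3.2493] [0.0935 2.6195 0.1046] 42.3417
0.565 [0.5596 0.2849 0.0644] [-14.0486   0.4723   4.0777] [-0.0273  2.8102  0.0169] 42.5917
0.567 [0.5597 0.285  0.0644] [-20.1425  -0.9448   9.1149] [-0.2299  3.59   -0.088 ] 42.8417
0.569 [0.56   0.2852 0.0643] [-26.0013  -2.3484  15.3604] [-0.579   4.3606 -0.3452] 43.0917
0.571 [0.5604 0.2855 0.0641] [-30.3826  -2.9727  18.2807] [-0.8625  5.0736 -0.5583] 43.3417
STOP
[0.5603 0.2855 0.0641] [-31.1843  -2.6828  18.1927]
```

It reached a firm stop, with the force rising steeply at x=.5597 after about 60 mm of travel. I'll back off and check from above.

```bash
python3 - <<'E'
from h import *
move_l((.52,.284,.066),feed=.08); move_l((.45,.284,.2),feed=.25)
movep((.56,.27,.34),down(0.0))
s=sense(); print(s["time_s"],s["position"])
q,d,K,Rc,t=wcam(); np.savez("w11.npz",p=q,d=d,K=K,R=Rc,t=t)
cv2.imwrite("pics/w11c.png",cv2.resize(q[40:260,300:500,::-1],None,fx=2.7,fy=2.7,interpolation=cv2.INTER_CUBIC))
p,d=camera("scene");cv2.imwrite("pics/s7.png",cv2.resize(p[185:315,150:360,::-1],None,fx=3.8,fy=3.8))
E
```

```text
46.0583 [0.559  0.27   0.3376]
```

View pics/w11c.png

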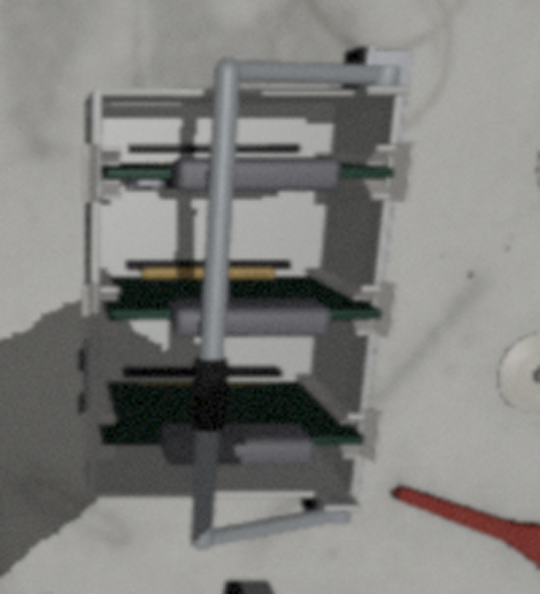

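View pics/s7.png

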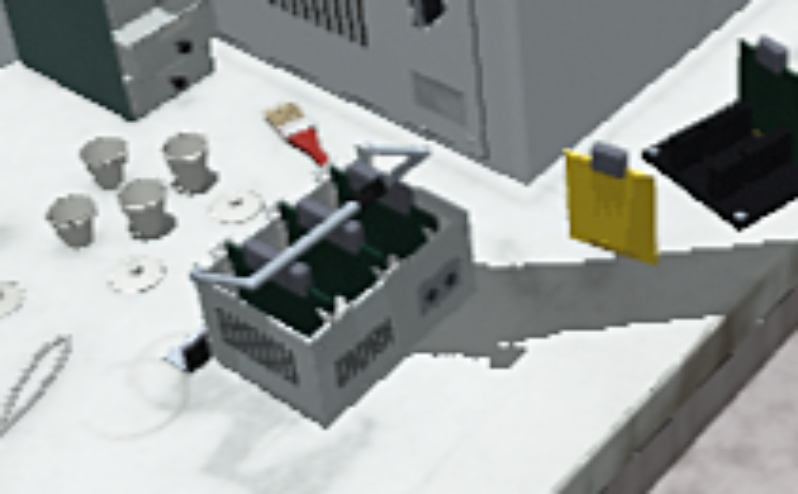

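```bash
python3 - <<'E'
from h import *
f=np.load("w11.npz"); A=(f["K"],f["R"],f["t"]); print(f["R"])
g=lambda x,y,z:rayz((300+x/2.7,40+y/2.7),*A,z)[0]
BL,BR,FL=g(405,95,.088),g(357,503,.088),g(92,95,.088)
print(BL,BR,FL,np.arctan2(-(BL-BR)[0],(BL-BR)[1]))
a,b=g(227,68,.122),g(203,543,.122);print("bar",a,b,np.arctan2(-(a-b)[0],(a-b)[1]),"sleeve",g(210,395,.122))
print("rail left top edge",g(362,50,.028),g(346,62,.0))
E
```

```text
[[ 1.      0.0046 -0.0032]
 [ 0.0033 -0.9485 -0.3168]
 [-0.0045  0.3167 -0.9485]]
[0.6951 0.3658 0.088 ] [0.6958 0.1962 0.088 ] [0.5749 0.3654 0.088 ] 0.004409358096383638
bar [0.62   0.3729 0.122 ] [0.6222 0.1925 0.122 ] 0.012418148846418932 sleeve [0.6213 0.2555 0.122 ]
rail left top edge [0.6959 0.3867 0.028 ] [0.698  0.3839 0.    ]
```

```bash
python3 - <<'E'
from h import *
print(sense()["wrist_force"],sense()["time_s"]); finish_job()
E
```

```text
[-0.5345 -0.1982 -0.1623] 46.1583
the job is handed in; nothing more can be done
```

I did all four steps in order and handed the job in at 46 s of the 72 s allowed. No verdict was reported.

1. **Bail opened:** I swung it along its arc to about 1.75 rad, with wrist forces below 10 N.
2. **Long card:** I took it from the left slot of the rack and slid it down the middle guides. It met the sprung contacts at about 5.5 N. It then stopped hard at tool height 0.1114 m, where I expected the lower edge to reach the floor (0.1116 m).
3. **Bail closed:** I swung it back and pressed it down. A check with the shut fingertips put the sleeve top at 0.1284 m, against 0.1285 m nominal.
4. **Cage pushed home:** I pushed with two fingers on the front wall until it stopped firmly at about 30 N, after 60 mm of travel.

**Last checks from above:**
- The cage's back edge measured 0.695 to 0.696 m and the stop's face about 0.696 to 0.699 m. That leaves a gap of at most about 4 mm against the 6 mm limit, with a camera error of around 2 mm.
- Cage and stop are square to each other within about 0.01 rad.
- All three cards sit level and the bail lies closed over them.
- The short card, still in the rack, and the yellow look-alike looked undisturbed. The arm is clear of everything.
- I did not look at the bottle and timer again at the end. The arm never went near them.

No check failed. Repeat camera measurements differed by 1 to 3 mm.

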